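Draw the slide board out over the drip pan and hold it

ROBOT

A 6-joint arm with a two-finger parallel gripper is mounted at the origin on the work surface. World frame = base frame: x ahead of the robot, y to its left, z up, the work surface at z = 0. Lengths are in mm, angles in rad, forces in N, time in s.
With the tool pointing down it reaches from about 300 to 775 mm from the base axis. Payload 14.6 kg.
Tool frame: the origin (TCP) lies on the centre line of the jaws, within the pads' length; the fingertips stand 8 mm ahead of it and the grasp point (between the pads) lies 11 mm behind it; z points along the fingers, y is the direction in which the jaws open and shut (so a half turn about z gives the same grasp; the last joint's range is limited). The gripper opens to 94 mm and grips with 3 to 60 N. Pads are 16 mm wide; open, the fingers measure 119 mm over their backs; the gripper's body (75 mm by 177 mm) begins 78 mm behind the grasp point.
Start: joints at [-1.296, 0.3, 1.521, -0, 1.321, -0.067], TCP at [184.344, -518.176, 213.446] pointing down, gripper open.
Joint ranges: [-3.03, 3.03], [-0.79, 2.21], [0.23, 2.52], [-1.04, 4.18], [0, 3.07], [-2.55, 2.55]. Speed limits (rad/s): [2.22, 2.22, 2.57, 3.14, 3.14, 3.14].

INTERFACE

Orientations are given as [roll, pitch, yaw] about the fixed x, y, z axes, in that order (R = Rz(yaw) Ry(pitch) Rx(roll)).
In Python, from cell import read_state, cams, manip gives the robot as it stands.
- The arm moves only by the shell command python3 -m handwheel 'ROWS' [OPENING] [FORCE]. ROWS is JSON, a list of rows, each a list of 4 numbers: the shift along the tool's x, y, z in m, then the turn about the tool's z in degrees. In form: [[dx, dy, dz, turn], ...]. A call has 1 to 5 rows; each row is the pose to reach, as a shift and turn from the pose measured when the call began, along the tool's axes at that moment; what a row does not reach only later rows make up. A row lasts 1/8 s, in which the tool goes at most 62.5 mm and 10.7 degrees, less where a joint would pass 70% of its speed; a pose out of reach is approached as far as the arm can. A call with a gripper value outside its range is refused whole. OPENING is the closure, from 0 (fully open) to 1 (shut), set as the call begins (- or left out, the last holds). The fingers move at their own pace and stop on an object; FORCE is the grip in N (left out, the last holds). Time passes only in rows, so rows that repeat a pose let the fingers close. It gives the time, the measured TCP pose, the force and the opening at its end, in the units of the state.
- read_state(): the state, without advancing time (a new reading comes with each control period).
- cams.camera(name): name is "side" or "top" or "wrist"; returns the picture (420x560x3 uint8, red, green, blue); there is no depth.
- cams.get_calibration(name): a dict with "vertical_fov" (degrees; the focal length in pixels is half the picture's height over the tangent of half this angle, whatever the lens; pixels are square), "cx", "cy" (the principal point, pixels), "R" (3x3) and "t" (3): a world point X has camera coordinates R X + t. Camera axes: x right, y down, z forward; pixel columns grow to the right and rows downward; lengths in mm; the calibration is good to about 2 mm. A picture is of the moment at which its call begins: read the wrist's pose just before it. get_calibration takes no time and is no camera call; for the wrist camera it gives the pose at the moment of the call.
- manip.sign_off(): hands the job in, once; it reports no verdict.
The state is a dict: "clock": time; "joints": joint angles; "qd": joint speeds; "effort": joint torques, N m; "eef_pos": TCP position; "eef_rot": TCP orientation; "wrist_force": force on the tool from outside, world axes, zero at the start; "moment": the same for the moment, N m; "finger_gap": finger opening in mm.
Only numpy, scipy, OpenCV 4.12 (cv2) and the standard library are available. Lean on these libraries where they do the work, as an engineer would, in place of code of your own. Each camera call takes 0.05 s, during which the arm holds its last target. There are 200 camera calls.

TASK

Take the lid off the steel drip pan and set it aside gently, flat on the bench with the knob up. Then slide the aluminium slide board straight out over the open pan, keeping it flat on its stand, until the blue line across it is level with the edge of the stand; more than half of the board is then in the air and it would tip into the pan, so finish while still holding it, level and still, with only the stand and your grip carrying it. Do not shift the pan or disturb the other things on the bench.

Things in the scene. Friction and masses are not known exactly. Their poses are not given: they have to be found in the camera images.
- stand: Low stainless draining stand on four legs, fixed to the bench: a flat deck 160 (its x) by 300 (its y) mm, top 85 mm above the bench, no rails. Origin on the bench under the deck's centre, z up. The board slides towards the stand's -y, where the pan stands.
- stand_edge (a point): Middle of the upper edge of the stand's deck on the pan's side (stand's -y end, 150 mm from the deck's centre, 85 mm above the bench); same axes as the stand. This is the edge that the blue line must reach.
- board: Loose aluminium slide board, 100 (its x) by 280 (its y) by 6 mm, about 0.45 kg (0.3 to 0.6), balance point about 15 mm on the handle's side of its middle. It lies flat on the stand with its +y along the stand's +y within a few degrees; its -y end, towards the pan, starts 5 to 45 mm short of the stand's edge. Five stained glass slides are fixed on its -y half. Origin at the centre of its underside, z up.
- board_grip (a point): Centre of the black plastic grip bar across the handle (+y) end of the board: 75 mm long along the board's x, 14 mm thick along its y, 24 mm high, centre 38 mm above the board's underside (20 mm of clear space under the bar, between two steel posts 52 mm apart); 125 mm from the board's middle, 80 mm behind the blue line. Same axes as the board.
- board_line (a point): Middle of the 5 mm wide blue line across the board, given at the height of the board's underside, 45 mm from the board's middle on the handle's side (185 mm from the -y end). The job needs it right above the stand's edge.
- pan: Open rectangular stainless drip pan, 150 (its x) by 225 (its y) by 62 mm high, walls 4 mm, 0.95 kg, loose on the bench on the -y side of the stand with a gap of 12 to 25 mm; empty. Origin at the centre of its underside; axes nearly those of the stand. The board passes 23 mm above its rim once the lid is off; with the lid on, the knob stands in the board's way.
- lid: Loose flat stainless lid lying on the pan, 156 (its x) by 231 (its y) mm, 0.28 to 0.46 kg, with a 5 mm deep locating lip underneath (3 mm play in the pan). Origin at the centre of the lip's underside: 57 mm above the bench on the pan, 0 when it lies on the bench; its upper face is 9 mm above the origin. z up through the knob; y along the pan's y.
- lid_knob (a point): Centre of the black round knob in the middle of the lid: 34 mm across, 24 mm high, centre 33 mm above the lid's origin (24 mm above its upper face), on a steel stem 18 mm across and 12 mm high.
- clear_bench (a point): A point on the bench top, the middle of a bare stretch of bench on the robot's right (-y) of the pan, about 260 by 260 mm, with room to lay the lid with its long side along world y.
- jar: Bystander: staining jar, 60 mm across, 94 mm high, standing on the far side of the stand. Origin at its foot.
- marker: Bystander: slide marker pen, 140 mm long, 12 mm thick, lying on the far side of the pan. Origin at its underside.
- tube_rack: Bystander: white rack of ten capped tubes, 30 by 220 by 96 mm, on the bench beyond the pan. Origin at its foot.
- amber_bottle: Bystander: amber bottle, 70 mm across, 150 mm high, farther back. Origin at its foot.
- wash_bottle: Bystander: white wash bottle with a red cap, 74 mm across, 190 mm high, farther back. Origin at its foot.
- slide_box: Bystander: blue slide box, 86 by 171 by 34 mm, farther back. Origin at its underside.
- timer: Bystander: small white timer, 62 by 70 by 18 mm, among the things on the far side. Origin at its underside.

How it is judged:
By the outcome, as a careful person would: the job done as asked, in the order asked, and still so for the second after the job is handed in, while the arm keeps its last pose, push and grip.
It also fails if it takes over 54 s, if anything falls off the work surface, if the arm or the gripper's body presses on something with over 40 N, if the wrist force passes 120 N, or if a joint passes its speed limit or range.

## Working session

There is one attempt and no reset: what is moved stays moved. The work goes in short steps, Python scripts to look and compute and a shell command to move; the robot and the scene stay as the last step left them, time stands still between calls to the robot, and variables do not carry over. Pictures are saved under pics/ and viewed, about 8 in all and at most 12, crops included, and the job is handed in when it is done.

```bash
ls; mkdir -p pics
python3 - <<'E'
from cell import read_state, cams
import cv2,numpy as np
s=read_state();print({k:np.round(v,3).tolist() for k,v in s.items()})
for n in("top","side"):
    im=cams.camera(n);cv2.imwrite(f"pics/{n}0.png",im[:,:,::-1]);c=cams.get_calibration(n);print(n,{k:np.round(v,3).tolist() for k,v in c.items()})
E
```

```text
pics
{'clock': 0.0, 'joints': [-1.296, 0.3, 1.522, -0.0, 1.321, -0.067], 'qd': [-0.001, -0.001, 0.001, -0.0, -0.002, 0.001], 'effort': [0.002, -53.181, -35.274, 0.071, 0.024, -0.0], 'eef_pos': [184.28, -517.938, 212.871], 'eef_rot': [-3.14, -0.0, 0.342], 'wrist_force': [-0.005, -0.084, -0.325], 'moment': [0.014, -0.002, 0.039], 'finger_gap': 94.196}
top {'vertical_fov': 53.031, 'cx': 276.366, 'cy': 202.514, 'R': [[0.015, -1.0, 0.008], [-0.995, -0.016, -0.098], [0.099, -0.006, -0.995]], 't': [-17.315, 613.145, 1248.008]}
side {'vertical_fov': 49.806, 'cx': 281.879, 'cy': 200.242, 'R': [[0.984, -0.175, 0.015], [-0.079, -0.519, -0.851], [0.157, 0.837, -0.525]], 't': [-623.603, 122.94, 952.021]}
```

View pics/top0.png

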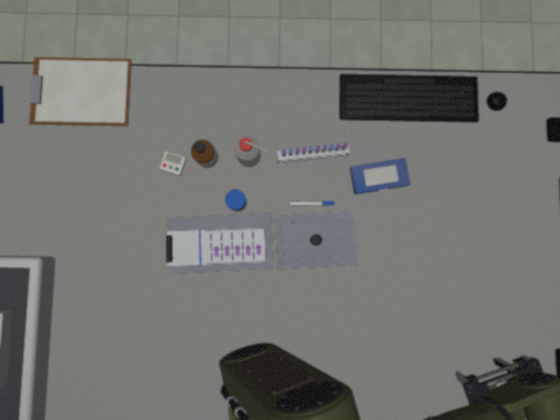

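View pics/side0.png

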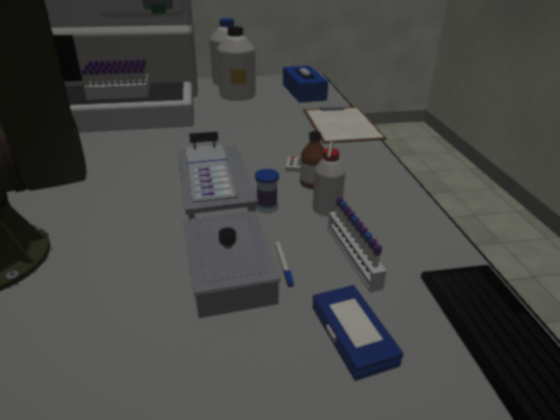

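The top view shows the knob at (316,240), the grip bar at (169,249), the blue line at (200,247), and the stand's pan-side edge at about x=272. The side view agrees. The bench right of the lid is bare.

```bash
cat > h.py <<'E'
import numpy as np, cv2
from cell import read_state, cams
def cast(c,u,v,z,H=420):
    f=H/2/np.tan(np.radians(c["vertical_fov"])/2)
    R=np.array(c["R"]);t=np.array(c["t"]).ravel()
    d=R.T@np.array([(u-c["cx"])/f,(v-c["cy"])/f,1]);o=-R.T@t
    return o+d*(z-o[2])/d[2]
def blob(mask,box):
    x0,y0,x1,y1=box;m=np.zeros(mask.shape,np.uint8);m[y0:y1,x0:x1]=mask[y0:y1,x0:x1]
    n,l,s,ce=cv2.connectedComponentsWithStats(m)
    if n<2:return None
    i=1+np.argmax(s[1:,4]);return ce[i],s[i],cv2.minAreaRect(np.argwhere(l==i)[:,::-1].astype(np.float32))
E
python3 - <<'E'
from h import *
im=cv2.imread("pics/top0.png");c=cams.get_calibration("top")
g=im.max(2).astype(np.uint8);hsv=cv2.cvtColor(im,cv2.COLOR_BGR2HSV)
dark=(g<70).astype(np.uint8)
for n,box,z in(("knob",(300,225,335,255),66+24+12-12),("bar",(155,225,180,275),50+85)):
    b=blob(dark,box);print(n,b,cast(c,*b[0],z).round(1))
blue=((hsv[...,0]>100)&(hsv[...,0]<130)&(hsv[...,1]>90)).astype(np.uint8)
b=blob(blue,(190,225,210,270));print("line",b,cast(c,*b[0],91).round(1))
for p,z in(((277,214),66),((356,212),66),((357,266),66),((278,268),66),((168,217),85),((271,213),85),((273,270),85),((168,273),85)):print(p,cast(c,*p,z).round(1))
cv2.imwrite("pics/crop.png",cv2.resize(im[200:285,155:365],None,fx=3.8,fy=3.8,interpolation=cv2.INTER_CUBIC))
print(read_state()["eef_pos"]); w=cams.get_calibration("wrist");R=np.array(w["R"]);print(w,-R.T@np.array(w["t"]).ravel())
E
```

```text
knob (array([315.62222222, 239.5       ]), array([311, 235,  11,  10,  90], dtype=int32), ((316.0, 239.5), (9.0, 10.0), 90.0)) [ 502.5 -121.6   90. ]
bar (array([168.91338583, 248.31496063]), array([166, 236,   6,  26, 127], dtype=int32), ((168.5, 248.5), (25.0, 5.0), 90.0)) [471.6 286.7 135. ]
line (array([200., 257.]), array([200, 251,   1,  13,  13], dtype=int32), ((200.0, 257.0), (12.0, 0.0), -90.0)) [447.7 208.1  91. ]
(277, 214) [575.9  -9.8  66. ]
(356, 212) [ 585.5 -242.7   66. ]
(357, 266) [ 427.8 -245.1   66. ]
(278, 268) [418.6 -15.1  66. ]
(168, 217) [560.8 305.3  85. ]
(271, 213) [577.1   7.8  85. ]
(273, 270) [413.8  -0.7  85. ]
(168, 273) [400.8 298.8  85. ]
[ 184.2824227  -517.9775825   212.95231823]
{'vertical_fov': 64.84884374944025, 'cx': 280.3382595670614, 'cy': 210.6912273178604, 'R': array([[ 3.35100796e-01, -9.42182017e-01, -7.09685165e-04],
       [-9.16777574e-01, -3.26238885e-01,  2.30406316e-01],
       [-2.17316215e-01, -7.65587164e-02, -9.73094253e-01]]), 't': array([-549.20747151,  -24.48270142,  388.81505264])} [ 246.09048451 -495.67343109  383.60489797]
```

View pics/crop.png

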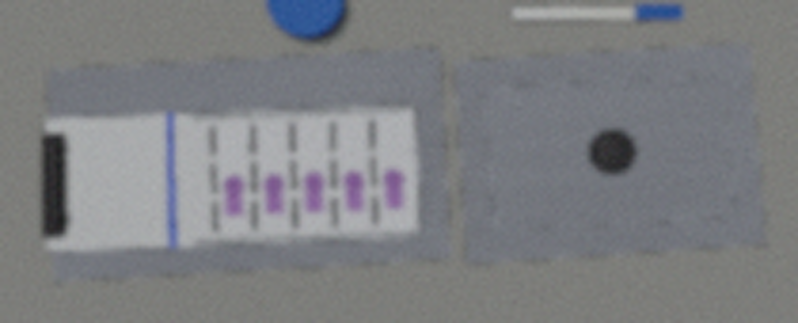

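```bash
python3 -m handwheel '[[0.045,-0.028,0,4],[0.09,-0.056,0,10],[0.138,-0.085,0,17],[0.186,-0.114,0,17],[0.234,-0.143,0,17]]' 0
```

```text
clock: 0.72
eef_pos: [357.6, -303.2, 213.0]
eef_rot: [-3.14, 0.0, 0.045]
wrist_force: [0.2, -0.7, -0.1]
finger_gap: 93.9
```

```bash
python3 -m handwheel '[[0.03,-0.05,0,0],[0.06,-0.1,0,0],[0.09,-0.15,0,0],[0.105,-0.177,0,0],[0.105,-0.177,0,0]]' 0
python3 - <<'E'
from h import *
c=cams.get_calibration("wrist");im=cams.camera("wrist")[:,:,::-1].copy();cv2.imwrite("pics/w1.png",im)
np.save("w1.npy",c,allow_pickle=True)
s=read_state();print(s["eef_pos"],s["eef_rot"])
E
```

```text
clock: 1.35
eef_pos: [455.0, -120.2, 212.9]
eef_rot: [-3.14, 0.001, 0.048]
wrist_force: [-0.6, 0.1, -0.0]
finger_gap: 93.9
[ 454.54793667 -121.24107617  212.91999982] [-3.14035299e+00  9.27352558e-04  4.65728462e-02]
```

View pics/w1.png

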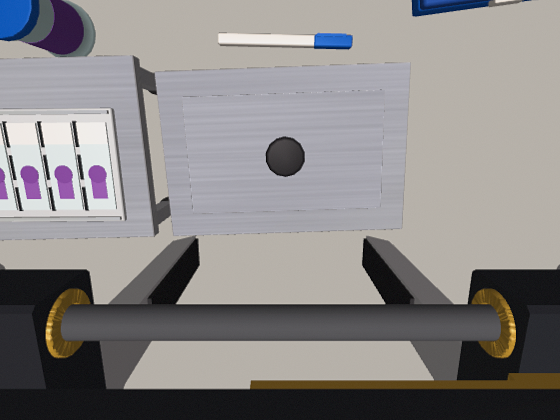

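The wrist view is sharp: knob at (285,156), lid corners near (155,72), (410,63), (403,228) and (174,236), and the stand edge running from (137,55) to (155,236).

Run:
```python
from h import *
c=np.load("w1.npy",allow_pickle=True).item();im=cv2.imread("pics/w1.png")
b=blob((im.max(2)<95).astype(np.uint8),(255,130,315,185));print(b[1],cast(c,*b[0],100).round(1))
for p,z in(((155,72),66),((410,63),66),((403,228),66),((174,236),66),((137,55),85),((155.5,237),85),((112,109),91),((123,219),91)):print(p,cast(c,*p,z).round(1))
```

```text
[ 266  137   39   40 1216] [ 500.9 -121.4  100. ]
(155, 72) [567.7  -1.7  66. ]
(410, 63) [ 586.1 -229.3   66. ]
(403, 228) [ 433.4 -243.5   66. ]
(174, 236) [414.  -14.7  66. ]
(137, 55) [577.5   5.8  85. ]
(155.5, 237) [418.5  -3.3  85. ]
(112, 109) [532.9  26.8  91. ]
(123, 219) [436.5  23.5  91. ]
```

```bash
python3 -m handwheel '[[0.0465,0.002,0,0],[0.0465,0.002,0.045,0],[0.0465,0.002,0.09,0],[0.0465,0.002,0.133,0],[0.0465,0.002,0.133,0]]' 0; python3 -m handwheel '[[0,0,0,0],[0,0,0,0],[0,0,0,0],[0,0,0,0]]' 1 30
```

```text
clock: 2.02
eef_pos: [499.7, -121.9, 77.9]
eef_rot: [-3.139, 0.004, 0.045]
wrist_force: [0.2, -0.0, 1.4]
finger_gap: 94.1
clock: 2.52
eef_pos: [499.8, -121.9, 78.3]
eef_rot: [-3.139, 0.004, 0.045]
wrist_force: [-0.3, 0.2, 0.5]
finger_gap: 57.3
```

```bash
python3 -m handwheel '[[0.0005,0,0,0],[0.0005,0,0,0],[0.0005,0,0,0],[0.0005,0,0,0],[0.0005,0,0,0]]'
```

```text
clock: 3.15
eef_pos: [500.3, -121.9, 78.3]
eef_rot: [-3.139, 0.004, 0.045]
wrist_force: [0.4, 1.2, 1.0]
finger_gap: 33.6
```

Gripped at 33.6 mm. Lift slowly straight up.

```bash
python3 -m handwheel '[[0,0,0,0],[0,0,-0.004,0],[0,0,-0.012,0],[0,0,-0.025,0],[0,0,-0.04,0]]'; python3 -m handwheel '[[0,0,-0.01,0],[0,0,-0.025,0],[0,0,-0.035,0],[0,0,-0.035,0]]'
```

```text
clock: 3.78
eef_pos: [500.5, -121.9, 119.5]
eef_rot: [-3.14, 0.003, 0.045]
wrist_force: [0.3, 0.1, -2.3]
finger_gap: 33.5
clock: 4.28
eef_pos: [500.9, -122.1, 155.2]
eef_rot: [-3.14, 0.002, 0.045]
wrist_force: [-0.2, -0.2, -3.8]
finger_gap: 33.5
```

```bash
python3 -m handwheel '[[-0.001,0.015,0,0],[-0.004,0.045,0,0],[-0.006,0.08,0,1],[-0.008,0.115,0,2],[-0.01,0.15,0,3]]'; python3 -m handwheel '[[-0.002,0.035,0,1],[-0.005,0.07,0,2],[-0.007,0.1,0,2],[-0.008,0.115,0,2],[-0.008,0.118,0,2]]'
python3 - <<'E'
from h import *
cv2.imwrite("pics/s2.png",cams.camera("side")[:,:,::-1]);s=read_state();print(s["eef_pos"],s["eef_rot"],s["wrist_force"],s["moment"])
E
```

```text
clock: 4.9
eef_pos: [497.1, -274.4, 154.4]
eef_rot: [-3.14, 0.003, -0.008]
wrist_force: [-0.8, 0.3, -2.6]
finger_gap: 33.5
clock: 5.52
eef_pos: [487.7, -392.9, 153.5]
eef_rot: [-3.139, 0.004, -0.044]
wrist_force: [0.4, -0.2, -3.7]
finger_gap: 33.6
[ 487.94333213 -392.49503942  153.71390303] [-3.1392914   0.0037788  -0.04329829] [ 0.24598258 -0.01944487 -2.94475859] [ 0.03387508 -0.00226538  0.01276632]
```

View pics/s2.png

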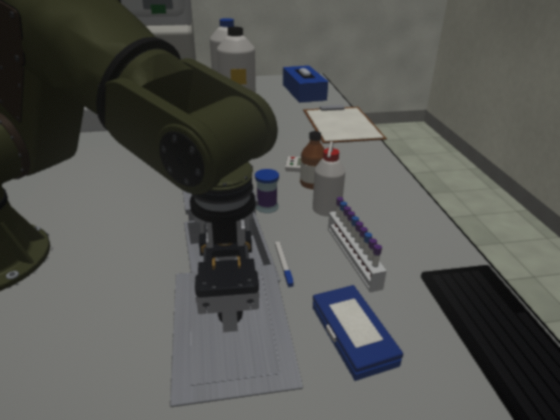

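The lid hangs level, with the bare bench beneath it and the slide box clear.

```bash
python3 -m handwheel '[[0,0,0.025,0],[0,0,0.06,0],[0,0,0.095,0],[0,0,0.115,0],[0,0,0.122,0]]'; python3 -m handwheel '[[0,0,0.003,0],[0,0,0.006,0],[0,0,0.008,0],[0,0,0.0085,0],[0,0,0.0085,0]]'
```

```text
clock: 6.2
eef_pos: [487.6, -391.6, 31.1]
eef_rot: [-3.139, 0.004, -0.043]
wrist_force: [-0.3, 0.3, -3.1]
finger_gap: 33.8
clock: 6.82
eef_pos: [487.6, -391.6, 22.8]
eef_rot: [-3.139, 0.004, -0.043]
wrist_force: [0.4, -0.7, -2.1]
finger_gap: 33.7
```

```bash
python3 -m handwheel '[[0,0,0.0005,0],[0,0,0.001,0],[0,0,0.0015,0],[0,0,0.002,0]]'
```

```text
clock: 7.32
eef_pos: [487.6, -391.7, 21.3]
eef_rot: [-3.139, 0.004, -0.043]
wrist_force: [-3.8, 3.0, 6.9]
finger_gap: 33.3
```

```bash
python3 -m handwheel '[[0,0,0,0],[0,0,0,0],[0,0,0,0],[0,0,0,0]]' 0.5; python3 -m handwheel '[[0,0,-0.01,0],[0,0,-0.05,0],[0,0,-0.1,0],[0,0,-0.16,0],[0,0,-0.2,0]]' 0
```

```text
clock: 7.82
eef_pos: [487.6, -391.7, 21.3]
eef_rot: [-3.139, 0.004, -0.043]
wrist_force: [-0.7, 0.7, -1.1]
finger_gap: 46.6
clock: 8.45
eef_pos: [488.6, -392.4, 225.3]
eef_rot: [-3.141, 0.001, -0.043]
wrist_force: [0.9, -0.3, 0.3]
finger_gap: 92.6
```

```bash
python3 -m handwheel '[[-0.005,-0.045,0,0],[-0.012,-0.1,0,-1],[-0.02,-0.16,0,-3],[-0.03,-0.22,0,-5],[-0.039,-0.28,0,-5]]'
```

```text
clock: 9.07
eef_pos: [461.1, -109.2, 226.3]
eef_rot: [-3.141, 0.0, 0.045]
wrist_force: [0.6, 0.5, -0.4]
finger_gap: 94.0
```

```bash
python3 -m handwheel '[[-0.003,-0.055,0,0],[-0.006,-0.11,0,0],[-0.01,-0.165,0,0],[-0.014,-0.22,0,0],[-0.017,-0.28,0,0]]'; python3 -m handwheel '[[0,-0.04,0,0],[0,-0.055,0,0],[0,-0.055,0,0]]'
python3 - <<'E'
from h import *
c=cams.get_calibration("wrist");im=cams.camera("wrist")[:,:,::-1].copy();cv2.imwrite("pics/w3.png",im)
np.save("w3.npy",c,allow_pickle=True)
s=read_state();print(s["eef_pos"],s["eef_rot"])
E
```

```text
clock: 9.7
eef_pos: [431.1, 171.4, 227.3]
eef_rot: [-3.141, -0.001, 0.044]
wrist_force: [0.6, -0.1, 0.2]
finger_gap: 93.8
clock: 10.07
eef_pos: [428.6, 226.3, 227.6]
eef_rot: [-3.141, -0.001, 0.045]
wrist_force: [-0.9, 0.4, -0.2]
finger_gap: 94.0
[428.73419963 225.6378949  227.52475789] [-3.14124092e+00 -1.33787068e-03  4.43554058e-02]
```

View pics/w3.png

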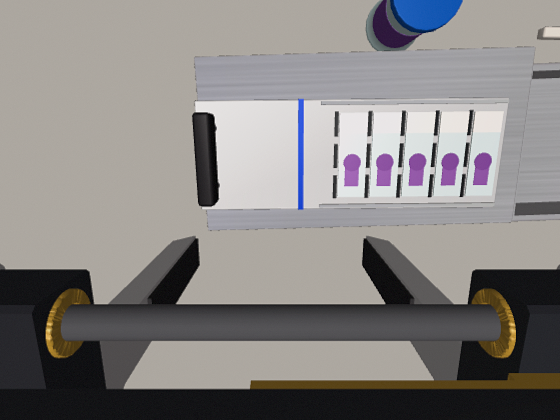

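The open pan and the whole board are visible: grip bar around (205,160), blue line from (301,99) to (300,209), stand edge from (533,48) to (514,219).

Run:
```python
from h import *
c=np.load("w3.npy",allow_pickle=True).item();im=cv2.imread("pics/w3.png")
b=blob((im.max(2)<60).astype(np.uint8),(180,105,230,215));print(b[1:]);
for z in(123,135):print(cast(c,*b[0],z).round(1))
hsv=cv2.cvtColor(im,cv2.COLOR_BGR2HSV)
l=blob(((hsv[...,1]>150)&(hsv[...,0]>105)&(hsv[...,0]<130)).astype(np.uint8),(285,90,320,215));print(l[1],cast(c,*l[0],91).round(1))
m=((hsv[...,1]>150)&(hsv[...,0]>105)&(hsv[...,0]<130))
for r in(102,205):
    u=np.flatnonzero(m[r,285:320]).mean()+285;print(cast(c,u,r,91).round(1))
for p,z in(((533,48),85),((514,219.5),85),((195,57),85),((208,230),85),((506.5,99),91),((494,207),91)):print(p,cast(c,*p,z).round(1))
```

```text
(array([ 192,  113,   27,   93, 1789], dtype=int32), ((205.9867401123047, 158.80088806152344), (92.99356079101562, 22.21734619140625), 86.18592071533203))
[469.3 290.4 123. ]
[470.4 287.8 135. ]
[298  99   6 110 541] [475.6 210.6  91. ]
[521.3 212.9  91. ]
[428.1 207.8  91. ]
(533, 48) [575.9  12.6  85. ]
(514, 219.5) [421.8  -2.9  85. ]
(195, 57) [555.3 307.3  85. ]
(208, 230) [397.4 296.6  85. ]
(506.5, 99) [532.1  31.   91. ]
(494, 207) [434.5  23.1  91. ]
```

```bash
python3 -m handwheel '[[0.03,-0.04,0,0],[0.045,-0.063,0,0],[0.045,-0.063,0.03,0],[0.045,-0.063,0.07,0],[0.045,-0.063,0.1,0]]' 0;  python3 -m handwheel '[[0,0,0.01,0],[0,0,0.015,0],[0,0,0.015,0]]'
```

```text
clock: 10.75
eef_pos: [471.3, 288.7, 126.2]
eef_rot: [3.141, -0.001, 0.043]
wrist_force: [1.1, 0.3, -0.0]
finger_gap: 93.7
clock: 11.12
eef_pos: [471.8, 288.6, 112.1]
eef_rot: [-3.141, -0.002, 0.042]
wrist_force: [-0.2, -0.4, 0.1]
finger_gap: 93.9
```

```bash
python3 -m handwheel '[[0,-0.0015,0,-0.5],[0,-0.0015,0,-0.5],[0,-0.0015,0,-0.5],[0,-0.0015,0,-0.5],[0,-0.0015,0,-0.5]]' 1 25;  python3 -m handwheel '[[0,0,0,0],[0,0,0,0],[0,0,0,0],[0,0,0,0],[0,0,0,0]]'
```

```text
clock: 11.75
eef_pos: [471.7, 290.1, 112.1]
eef_rot: [-3.141, -0.002, 0.051]
wrist_force: [0.2, -0.5, -0.7]
finger_gap: 47.2
clock: 12.38
eef_pos: [471.7, 290.0, 112.1]
eef_rot: [-3.141, -0.001, 0.051]
wrist_force: [0.1, -0.1, -0.5]
finger_gap: 13.7
```

```bash
python3 -m handwheel '[[0,0.004,0,0],[0,0.013,0,0],[0.0005,0.025,0,0],[0.0005,0.035,0,0],[0.0005,0.04,0,0]]'; python3 -m handwheel '[[0,0.008,0,0],[0,0.02,0,0],[0.0005,0.032,0,0],[0.001,0.042,0,0],[0.001,0.045,0,0]]'
```

```text
clock: 13.0
eef_pos: [474.4, 249.2, 112.1]
eef_rot: [-3.142, -0.001, 0.05]
wrist_force: [0.5, 2.6, -1.2]
finger_gap: 13.5
clock: 13.62
eef_pos: [477.7, 203.6, 112.1]
eef_rot: [3.142, -0.001, 0.049]
wrist_force: [-0.0, 2.0, -1.4]
finger_gap: 13.7
```

```bash
python3 -m handwheel '[[0,0.008,0,0],[0,0.02,0,0],[0.0005,0.032,0,0],[0.001,0.045,0,0],[0.001,0.05,0,0]]'; python3 -m handwheel '[[0,0.008,0,0],[0,0.02,0,0],[0.0005,0.032,0,0],[0.001,0.042,0,0],[0.001,0.045,0,0]]'
python3 - <<'E'
from h import *
c=cams.get_calibration("wrist");im=cams.camera("wrist")[:,:,::-1].copy();cv2.imwrite("pics/w4.png",im)
np.save("w4.npy",c,allow_pickle=True)
s=read_state();print(s["eef_pos"],s["eef_rot"],s["wrist_force"],s["moment"])
E
```

```text
clock: 14.25
eef_pos: [481.3, 152.8, 112.1]
eef_rot: [3.142, -0.001, 0.049]
wrist_force: [0.7, 2.5, -1.2]
finger_gap: 14.0
clock: 14.88
eef_pos: [484.6, 107.2, 112.2]
eef_rot: [-3.142, -0.002, 0.048]
wrist_force: [0.0, 4.4, 0.2]
finger_gap: 13.8
[484.57143896 107.13413586 112.1303324 ] [ 3.14127339e+00 -1.45777888e-03  4.80099145e-02] [ 0.49604501 -2.82221656 -1.13555819] [-0.20937752 -0.11369468  0.0408853 ]
```

View pics/w4.png

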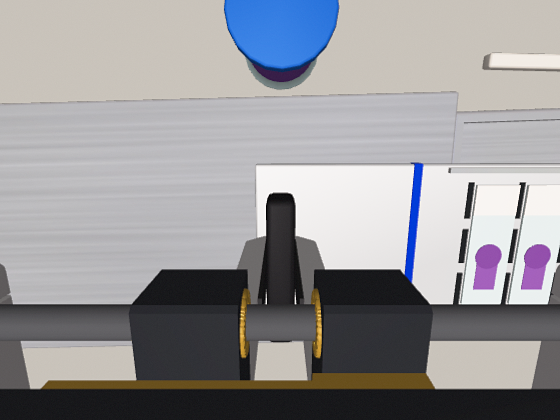

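The stand edge shows from (457,93) to (453,163), and the blue line from (418,164) to (409,305).

Run:
```python
from h import *
c=np.load("w4.npy",allow_pickle=True).item();im=cv2.imread("pics/w4.png");hsv=cv2.cvtColor(im,cv2.COLOR_BGR2HSV)
m=((hsv[...,1]>150)&(hsv[...,0]>105)&(hsv[...,0]<130))
L=np.array([cast(c,np.flatnonzero(m[r,395:435]).mean()+395,r,91)[:2] for r in range(168,300,6)])
print("line y=a*x+b",np.polyfit(L[:,0],L[:,1],1),L[[0,-1]].round(1))
g=cv2.GaussianBlur(im,(0,0),1).astype(float).sum(2)
E=[]
for r in range(96,162,4):
    d=np.abs(np.diff(g[r,440:475]));u=440.5+d.argmax();E.append(cast(c,u,r,85)[:2]);print(r,u,end=' ')
E=np.array(E);print();print(E[[0,-1]].round(1),np.polyfit(E[:,0],E[:,1],1))
print(im[130,445:470].sum(1))
```

```text
** On entry to DLASCL parameter number  4 had an illegal value
 ** On entry to DLASCL parameter number  4 had an illegal value
 ** On entry to DLASCL parameter number  4 had an illegal value
 ** On entry to DLASCL parameter number  4 had an illegal value
 ** On entry to DLASCL parameter number  5 had an illegal value
 ** On entry to DLASCL parameter number  4 had an illegal value<stdin>:4: RuntimeWarning: Mean of empty slice.
  ret = ret.dtype.type(ret / rcount)
Traceback (most recent call last):
numpy.linalg.LinAlgError: SVD did not converge in Linear Least Squares
```

```bash
cat > m.py <<'E'
from h import *
import sys
def run(tag,lr,lc,er,ec):
    c=np.load(tag+".npy",allow_pickle=True).item();im=cv2.imread(f"pics/{tag}.png");hsv=cv2.cvtColor(im,cv2.COLOR_BGR2HSV)
    m=((hsv[...,1]>150)&(hsv[...,0]>105)&(hsv[...,0]<130))
    L=np.array([cast(c,np.flatnonzero(m[r,lc[0]:lc[1]]).mean()+lc[0],r,91)[:2] for r in range(*lr,6) if m[r,lc[0]:lc[1]].any()])
    p=np.polyfit(L[:,0],L[:,1],1);print("line",p,L[[0,-1]].round(1))
    g=cv2.GaussianBlur(im,(0,0),1).astype(float).sum(2);E=[];U=[]
    for r in range(*er,4):
        d=np.abs(np.diff(g[r,ec[0]:ec[1]]));u=ec[0]+.5+d.argmax();U.append(u);E.append(cast(c,u,r,85)[:2])
    E=np.array(E);q=np.polyfit(E[:,0],E[:,1],1);print("edge cols",U,E[[0,-1]].round(1),q)
    for x in(440,490,540,575):print(x,"line-edge",np.polyval(p,x)-np.polyval(q,x), "edge y",np.polyval(q,x))
E
python3 -c "
from m import *
run('w4',(168,300),(395,435),(98,160),(440,475))"
```

```text
line [0.05573197 0.36645343] [[534.   30. ]
 [462.7  24.8]]
edge cols [np.float64(458.5), np.float64(457.5), np.float64(457.5), np.float64(454.5), np.float64(454.5), np.float64(454.5), np.float64(463.5), np.float64(453.5), np.float64(455.5), np.float64(454.5), np.float64(452.5), np.float64(454.5), np.float64(453.5), np.float64(453.5), np.float64(450.5), np.float64(452.5)] [[574.1  10.1]
 [540.3   7.9]] [  0.06574493 -27.38737313]
440 line-edge 23.348123458803297 edge y 1.5403962517291134
490 line-edge 22.847475379784495 edge y 4.827642771859935
540 line-edge 22.3468273007657 edge y 8.11488929199075
575 line-edge 21.99637364545255 edge y 10.415961856082319
```

```bash
python3 -m handwheel '[[0,0.004,0,0],[0,0.01,0,0],[0,0.016,0,0],[0.0005,0.0195,0,0],[0.0005,0.0195,0,0]]'
python3 - <<'E'
from h import *
c=cams.get_calibration("wrist");im=cams.camera("wrist")[:,:,::-1].copy();cv2.imwrite("pics/w5.png",im)
np.save("w5.npy",c,allow_pickle=True)
s=read_state();print(s["eef_pos"],s["eef_rot"],s["wrist_force"],s["moment"])
cv2.imwrite("pics/w5c.png",cv2.resize(im[80:310,320:480],None,fx=2.6,fy=2.6,interpolation=cv2.INTER_NEAREST))
E
```

```text
clock: 15.55
eef_pos: [486.0, 87.1, 112.1]
eef_rot: [3.141, -0.001, 0.048]
wrist_force: [-0.9, -1.9, -1.8]
finger_gap: 14.2
[486.03421401  87.13404931 112.04744127] [ 3.14037151e+00 -1.30857560e-03  4.78205438e-02] [ 0.3529032  -4.15376335 -0.48856909] [-0.3953252  -0.07558655 -0.10694476]
```

View pics/w5c.png

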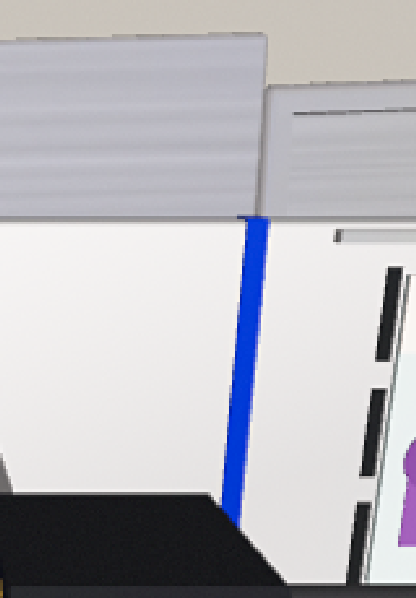

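Crop: the stand edge runs from (267,33) to (257,216) and the blue line starts at (257,217), so they almost coincide in the image. Parallax still has to be removed.

```bash
python3 -c "
from m import *
run('w5',(168,260),(395,435),(98,160),(414,428))
c=np.load('w5.npy',allow_pickle=True).item()
for k in(264,266):print(cast(c,320+k/2.6,80+36/2.6,85).round(1),cast(c,320+(k-9)/2.6,80+214/2.6,85).round(1))"
```

```text
line [  0.04511663 -14.43043931] [[535.4   9.6]
 [480.1   7.2]]
edge cols [np.float64(422.5), np.float64(422.5), np.float64(422.5), np.float64(421.5), np.float64(420.5), np.float64(419.5), np.float64(419.5), np.float64(419.5), np.float64(419.5), np.float64(418.5), np.float64(418.5), np.float64(418.5), np.float64(417.5), np.float64(417.5), np.float64(417.5), np.float64(417.5)] [[574.5  10.4]
 [540.7   8.5]] [  0.04859553 -17.39041361]
440 line-edge 1.4292584512881206 edge y 3.991619821469815
490 line-edge 1.2553134679375404 edge y 6.421396348336803
540 line-edge 1.0813684845869602 edge y 8.85117287520379
575 line-edge 0.9596069962415505 edge y 10.552016444010683
[576.7  11.3  85. ] [538.2   7.8  85. ]
[576.7  10.9  85. ] [538.3   7.3  85. ]
```

```bash
python3 -m handwheel '[[0,0.0008,0,0],[0,0.0018,0,0],[0,0.002,0,0],[0,0.002,0,0],[0,0.002,0,0]]' - 45;python3 -m handwheel '[[0,0,0,0],[0,0,0,0],[0,0,0,0]]'
python3 - <<'E'
from h import *
c=cams.get_calibration("wrist");im=cams.camera("wrist")[:,:,::-1].copy();cv2.imwrite("pics/w6.png",im)
np.save("w6.npy",c,allow_pickle=True)
s=read_state();print(s["eef_pos"],s["eef_rot"],s["wrist_force"],s["moment"])
t=cams.camera("top")[:,:,::-1];o=cams.camera("side")[:,:,::-1]
cv2.imwrite("pics/fin.png",np.hstack([cv2.resize(t[130:330,140:480],(400,235)),cv2.resize(o[100:420,130:430],(400,427))[:235]]) if 0 else cv2.resize(o[100:420,110:430],(600,600)))
cv2.imwrite("pics/fint.png",cv2.resize(t[130:330,140:480],None,fx=2.3,fy=2.3))
from m import run
run('w6',(168,255),(395,435),(98,160),(412,426))
E
```

```text
clock: 16.23
eef_pos: [486.2, 85.2, 112.1]
eef_rot: [3.14, -0.001, 0.048]
wrist_force: [-0.1, 4.9, 2.7]
finger_gap: 13.8
clock: 16.6
eef_pos: [486.2, 85.2, 112.1]
eef_rot: [3.14, -0.001, 0.048]
wrist_force: [-0.3, 4.2, 2.8]
finger_gap: 13.2
[486.18482801  85.23454984 112.12375425] [ 3.14047616e+00 -1.52587114e-03  4.78917168e-02] [-0.28436058  4.28610488  1.70102207] [1.03073796 0.09066982 0.0119632 ]
line [  0.04824431 -17.85082391] [[535.5   7.9]
 [484.1   5.5]]
edge cols [np.float64(419.5), np.float64(419.5), np.float64(418.5), np.float64(418.5), np.float64(417.5), np.float64(416.5), np.float64(416.5), np.float64(416.5), np.float64(415.5), np.float64(415.5), np.float64(415.5), np.float64(415.5), np.float64(414.5), np.float64(414.5), np.float64(414.5), np.float64(414.5)] [[574.6  10.3]
 [540.8   8.3]] [  0.05043184 -18.49667196]
440 line-edge -0.31666656119960734 edge y 3.693337646074344
490 line-edge -0.42604322165597 edge y 6.214929646520233
540 line-edge -0.535419882112329 edge y 8.736521646966118
575 line-edge -0.6119835444317836 edge y 10.50163604727824
```

View pics/fin.png

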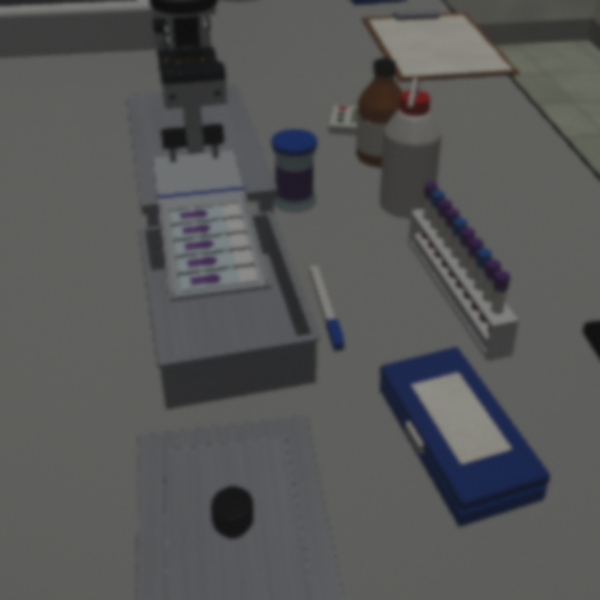

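View pics/fint.png

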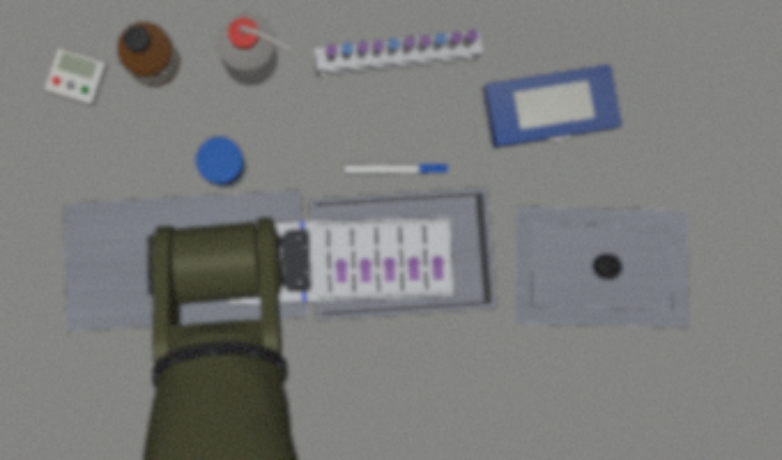

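```bash
python3 -c "
from cell import manip,read_state
print(manip.sign_off());s=read_state();print(s['clock'],s['eef_pos'],s['finger_gap'])"
```

```text
the job is handed in; nothing more can be done
None
the job is handed in; nothing more can be done
```

The job is done and handed in at about 16.8 s on the robot's clock. I lifted the lid by its knob and set it flat, knob up, on the bare bench to the right of the pan. I then gripped the board by its bar and slid it flat over the open pan. The arm is still holding it, with the grip set to 45 N and the fingers 13.2 mm apart.

**Blue line:** the last wrist-camera measurement puts it about 0.4 mm past the stand's edge. An earlier, noisier measurement suggests it is about 0.7 mm short, so I trust it to within about 1 mm.

**Level:** the tool was level to about 0.1° and steady between the last two readings. It pressed down on the stand with about 2–3 N, but I didn't measure the board's own tilt separately.

**Surroundings:** in the final top and side pictures, the lid lies flat and the pan and the other items look undisturbed. I checked that by eye, not by measurement.

**Side load:** after I raised the grip from 25 N, the wrist still showed about 4 N along the slide direction and a 1 N m moment. I took this to be friction between the board and the stand and left it.

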